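# Hook the blue tube plate and hang it on the drying rail

### The job

Take the S-hook by its orange grip out of its holder, pass its lower end through the large hole at the top of the blue tube plate and lift the plate out of its stand with the hook. Then hang the hook with the plate on the drying rail, between the posts, and let go so that it hangs there at rest. Do not touch the plates with the gripper, and leave the white plate and the other things on the bench where they are.

Things in the scene. Friction and masses are not known exactly. Their poses are not given: they have to be found in the camera images.
- hook: Steel S-hook of 6 mm wire, orange grip block on top, 141 mm tall, about 60 g, upright in a holder. Origin: underside of the lower bend, middle; z up; the wire lies in the x-z plane. Wire centreline (x, z in mm): lower tip (17,14), (14,6.5), (7,3), (-7,3), (-14,9), (-16,20), straight shank to (16,80), (16,88), (12,95), (6,98), (-6,98), (-12,95), (-16,88), upper tip (-16.5,85).
- hook_bend (a point): Inside of the hook's lower bend, which carries the plate: (0, 0, 6) mm in the hook's frame, axes as the hook's. This bend is open upward with its free tip towards +x; from underside to tip end it is 18 mm tall, so it goes through the 32 mm hole level, moving along +x.
- hook_crown (a point): Inside of the hook's upper bend, which rests on the rail: (0, 0, 95) mm in the hook's frame, axes as the hook's. This bend is open downward, free tip on the -x side (its end at z = 82 mm): the bar gets in from the -x side below that tip, sliding up alongside the slanting shank (the hook moves 32 mm towards -x for 60 mm down).
- hook_grip (a point): Centre of the orange grip block, (0, 0, 121) mm in the hook's frame; axes as the hook's. The block is 32 mm in x, 10 mm thick in y (pinch it across y, from above), and spans z = 101 to 141 mm.
- hook_holder: Grey block, 64 mm (x) by 50 mm (y), 30 mm tall, fixed, with a slot along x in which the lower 22 mm of the hook stand, 8 mm over the bench; the hook lifts straight up. Origin: centre of the underside.
- blue_plate: Blue flat tube plate, 100 mm wide (y), 100 mm tall (z), 6 mm thick (x), 60 to 130 g, upright in a black stand: its lower 30 mm sit in a 7.5 mm wide slot, 8 mm over the bench; it may lean by 3 degrees. Origin: middle of its lower edge. The large hole near its top is the hanging hole; six lower 14 mm holes are too small for the hook. Which of the two stands holds it varies.
- blue_plate_hole (a point): Centre of the blue plate's round hanging hole of 32 mm diameter, (0, 0, 74) mm in the plate's frame (26 mm below its top edge); x runs through the hole, roughly away from the robot.
- white_plate: White tube plate of the same shape in a like stand (black base 60 x 124 mm, 38 mm tall): leave it alone. Origin: middle of its lower edge.
- rail: Drying rail: white drip tray 140 mm (x) by 290 mm (y), 14 mm tall, with two upright posts at y = -130 and +130 mm (6 mm radius, ball tops of 8 mm radius) that carry a level steel bar of 8 mm diameter along y. Fixed. Origin: underside of the tray, centre; x away from the robot.
- rail_mid (a point): Middle of the bar, on its axis, 225 mm over the bench; the bar runs along y, x is level and points away from the robot, z up.
- wash_bottle: White bottle with red cap, 60 mm across, 150 mm tall; origin under its centre. Leave it alone.
- reagent_bottle: Amber bottle with blue cap, 70 mm across, 150 mm tall; origin under its centre. Leave it alone.
- beaker: Glass beaker, 80 mm across, 100 mm tall; origin under its centre. Leave it alone.
- tip_box: Open blue box with dividers, 85 x 120 mm, 55 mm tall; origin under its centre. Leave it alone.
- jar: Glass jar with white cap, 60 mm across, 70 mm tall; origin under its centre. Leave it alone.
- yellow_tub: Open yellow tub, 90 x 90 mm, 90 mm tall; origin under its centre. Leave it alone.

How it is judged:
On the way:
1. the blue plate is carried by the hook through its hanging hole, clear above its stand (x of blue_plate_hole in the frame of hook between -0.012 and 0.012 m and y of blue_plate_hole in the frame of hook between -0.012 and 0.012 m and z of blue_plate_hole in the frame of hook between -0.018 and 0 m and height (world z) of blue_plate above 0.045 m), for 0.2 s.
At the end, for the whole second after the job is handed in: The hook's upper bend rests on the bar (within 15 mm across it, 110 mm of its middle); the blue plate hangs by its hanging hole in the lower bend (hole centre within 12 mm of the hook's middle, 0 to 18 mm below its underside), clear of the tray; both upright to 20 degrees, slower than 60 mm/s (x of blue_plate_hole in the frame of hook between -0.012 and 0.012 m and y of blue_plate_hole in the frame of hook between -0.012 and 0.012 m and z of blue_plate_hole in the frame of hook between -0.018 and 0 m and x of hook_crown in the frame of rail_mid between -0.015 and 0.015 m and y of hook_crown in the frame of rail_mid between -0.11 and 0.11 m and z of hook_crown in the frame of rail_mid between -0.003 and 0.012 m and angle between each of hook, blue_plate's own z axis and vertical below 0.35 rad and height (world z) of blue_plate above 0.025 m and linear speed of each of blue_plate, hook below 0.06 m/s); the robot touches nothing.
It fails at once if the gripper's fingers touch the blue or the white plate (contact force between the fingers and blue_plate above 1 N or contact force between the fingers and white_plate above 1 N).
It fails at once if the white plate or another thing on the bench is moved by more than 20 mm, or tipped over (distance of any of white_plate, wash_bottle, reagent_bottle, beaker, tip_box, jar, yellow_tub from where it was at the start of the episode above 0.02 m or angle between any of white_plate, wash_bottle, reagent_bottle, beaker, tip_box, jar, yellow_tub's own z axis and vertical above 0.4 rad).
It also fails if it takes over 61 s, if anything falls off the work surface, if the arm or the gripper's body presses on something with over 40 N, if the wrist force passes 120 N, or if a joint passes its speed limit or range.

### The arm

A 7-joint arm with a two-finger parallel gripper is mounted at the origin on the work surface. World frame = base frame: x ahead of the robot, y to its left, z up, the work surface at z = 0. Lengths are in m, angles in rad, forces in N, time in s.
With the tool pointing down it reaches from about 0.4 to 0.85 m from the base axis. Payload 10.4 kg.
Tool frame: the origin (TCP) lies midway between the tips of the shut fingers; the grasp point (between the pads) lies behind it (ctrl.tcp_to_grasp is the z of the grasp point in the tool frame, in m); z points along the fingers, y is the direction in which the jaws open and shut (so a half turn about z gives the same grasp; the last joint's range is limited). The gripper opens to 85 mm and grips with 20 to 120 N. Pads are 22 mm wide; open, the fingers measure 114 mm over their backs; the gripper's body (76 mm by 85 mm) begins 54 mm behind the grasp point. The pads swing forward as they close: fully open they stand 13 mm farther back than shut.
Start: joints at [-1.164, 0.332, -0.065, 1.46, 0.022, 1.35, -0.088], TCP at [0.26, 0.568, 0.231] pointing down, gripper open.
Joint ranges: [-2.6, 2.6], [-0.5, 2.12], [-1.47, 1.34], [0.16, 2.42], [-1.27, 4.41], [0.06, 2.06], [-2.6, 2.6]. Speed limits (rad/s): [2.22, 2.22, 2.79, 2.79, 3.14, 3.14, 3.14].

### API

Orientations are given as a unit quaternion [w, x, y, z].
In Python, from plant import ctrl gives the robot as it stands.
- The arm moves only by the tool step_arm, never from a script. Its argument "series" is a list of rows, each a list of 3 entries, a list of its own where there are three numbers: the closure, from -1 (fully open) to 1 (shut), then the shift along the world's x, y, z in m, then the turn, a rotation vector about the world's x, y, z in units of 8 degrees (1.0 is 8 degrees). A call has 1 to 12 rows; each row is the pose to reach, as a shift and turn from the pose commanded when the call began; what a row does not reach only later rows make up. A row lasts 1/10 s, in which the tool goes at most 50 mm and 8.59 degrees, less where a joint would pass 70% of its speed; a pose out of reach is approached as far as the arm can. A call with a gripper value outside its range is refused whole. The fingers move at their own pace and stop on an object; the grip force is fixed at half the most. Time passes only in rows, so rows that repeat a pose let the fingers close. It gives the time, the measured TCP pose, the force and the opening at its end, in the units of the state.
- ctrl.get_state(): the state, without advancing time (a new reading comes with each control period).
- ctrl.capture(name): name is "side" or "top" or "wrist"; returns the picture (480x640x3 uint8, red, green, blue); there is no depth.
- ctrl.camera_info(name): a dict with "fx", "fy", "cx", "cy" (pixels), "xyz" and "orientation" of the camera in the world. Camera axes: x right, y up, looking along -z (the intrinsics and any distortion apply to the point x, -y, -z); pixel columns grow to the right and rows downward; lengths in m; the calibration is good to about 2 mm. A picture is of the moment at which its call begins: read the wrist's pose just before it. camera_info takes no time and is no camera call; for the wrist camera it gives the pose at the moment of the call.
- ctrl.finish_job(): hands the job in, once; it reports no verdict.
The state is a dict: "time": time; "joint_pos": joint angles; "qd": joint speeds; "effort": joint torques, N m; "eef_pos": TCP position; "ee_rot": TCP orientation; "contact_force": force on the tool from outside, world axes, zero at the start; "wrist_torque": the same for the moment, N m; "width": finger opening in m.
Only numpy, scipy, OpenCV 4.12 (cv2) and the standard library are available. Lean on these libraries where they do the work, as an engineer would, in place of code of your own. Each camera call takes 0.05 s, during which the arm holds its last target.

## Working session

There is one attempt and no reset: what is moved stays moved. The work goes in short steps, Python scripts to look and compute and a tool call to move; the robot and the scene stay as the last step left them, time stands still between calls to the robot, and variables do not carry over. Pictures are saved under pics/ and viewed, and the job is handed in when it is done.

Besides the shell and the picture viewer there is one more tool, called after "Emit:" in YAML: its name, and indented under it one key for each argument. step_arm: Moves the arm, as the interface text tells. Its arguments: {"type":"object","properties":{"series":{"type":"array","items":{"type":"array"}}},"required":["series"]}

```bash
ls; mkdir -p pics
python3 - <<'E'
from plant import ctrl
import cv2
s=ctrl.get_state();print(s, ctrl.tcp_to_grasp)
for n in("side","top","wrist"):
    print(n,ctrl.camera_info(n))
    cv2.imwrite(f"pics/{n}0.png",ctrl.capture(n)[:,:,::-1])
E
```

```text
pics
{'time': 0.0, 'joint_pos': array([-1.16358888,  0.33286506, -0.0646967 ,  1.46096347,  0.0216065 ,
        1.349904  , -0.08847048]), 'qd': array([ 0.00084712,  0.00102262,  0.00013393, -0.00152432, -0.00087511,
       -0.00022608,  0.00145061]), 'effort': array([-9.95378286e-04, -6.25460744e+01,  4.85177629e-02, -3.91606843e+01,
        1.61526224e-02,  9.96605231e-03, -5.31327566e-05]), 'eef_pos': array([0.26028306, 0.56779774, 0.23050961]), 'ee_rot': array([-1.16786370e-04,  2.13229232e-01,  9.77001931e-01, -7.12561370e-04]), 'contact_force': array([0.01824356, 0.11407282, 0.39690899]), 'wrist_torque': array([ 0.04719188, -0.02061112, -0.00820208]), 'width': 0.0855966139269793} -0.0187
side {'fx': 535.8763716004919, 'fy': 535.8763716004919, 'cx': 314.4344412105759, 'cy': 235.31151848933925, 'xyz': array([ 0.24274835, -0.58630596,  0.94483015]), 'orientation': array([ 0.90997708,  0.34338356, -0.0785364 , -0.21877267])}
top {'fx': 575.6180561814924, 'fy': 575.6180561814924, 'cx': 312.7489909757733, 'cy': 239.15085614371526, 'xyz': array([0.47442124, 0.04747173, 1.61811105]), 'orientation': array([-0.70263482, -0.02353436,  0.02342797,  0.71077533])}
wrist {'fx': 401.9167163857809, 'fy': 401.9167163857809, 'cx': 318.56926290308775, 'cy': 239.1228390491038, 'xyz': array([0.1834875 , 0.60343304, 0.3722629 ]), 'orientation': array([ 0.82997813, -0.14009268, -0.08842106,  0.53262751])}
```

View pics/side0.png

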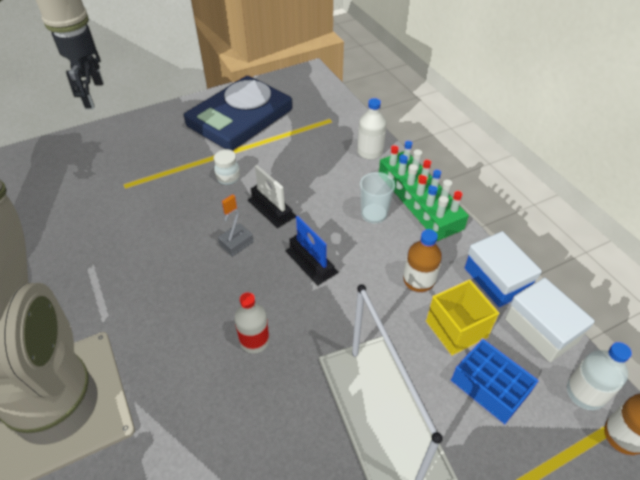

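View pics/top0.png

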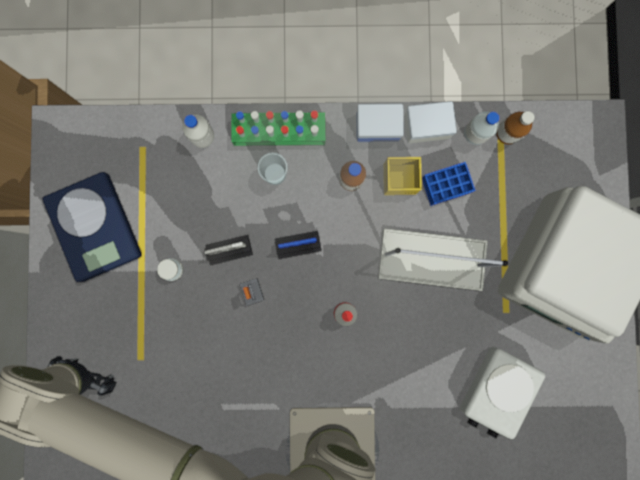

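View pics/wrist0.png

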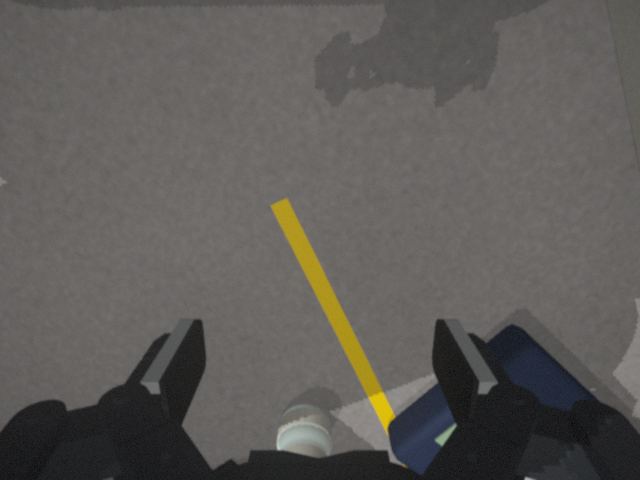

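```bash
cat > h.py <<'E'
import numpy as np, cv2
from scipy.spatial.transform import Rotation as R
from scipy.optimize import least_squares
def rot(q): return R.from_quat([q[1],q[2],q[3],q[0]])
def proj(i,P):
    p=rot(i['orientation']).inv().apply(np.atleast_2d(P)-i['xyz'])
    return np.c_[i['cx']+i['fx']*p[:,0]/-p[:,2], i['cy']+i['fy']*-p[:,1]/-p[:,2]]
def ray(i,uv):
    d=np.array([(uv[0]-i['cx'])/i['fx'],-(uv[1]-i['cy'])/i['fy'],-1.])
    return i['xyz'],rot(i['orientation']).apply(d)
def onz(i,uv,z):
    o,d=ray(i,uv); return o+d*(z-o[2])/d[2]
def tri(obs):
    A=[];b=[]
    for i,uv in obs:
        o,d=ray(i,uv); d=d/np.linalg.norm(d); M=np.eye(3)-np.outer(d,d); A.append(M);b.append(M@o)
    x=np.linalg.lstsq(np.vstack(A),np.hstack(b),rcond=None)[0]
    return x,[np.round(proj(i,x)[0]-uv,1) for i,uv in obs]
def crop(src,dst,x0,y0,w,h,k):
    im=cv2.imread(src)[y0:y0+h,x0:x0+w]; cv2.imwrite(dst,cv2.resize(im,None,fx=k,fy=k,interpolation=cv2.INTER_CUBIC))
E
python3 - <<'E'
from h import *
crop('pics/side0.png','pics/side0a.png',200,140,160,150,5)
crop('pics/top0.png','pics/top0a.png',190,220,150,100,5)
crop('pics/side0.png','pics/side0b.png',310,270,160,210,2.8)
crop('pics/top0.png','pics/top0b.png',370,220,150,80,5)
E
```

```text
(no output)
```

View pics/side0a.png

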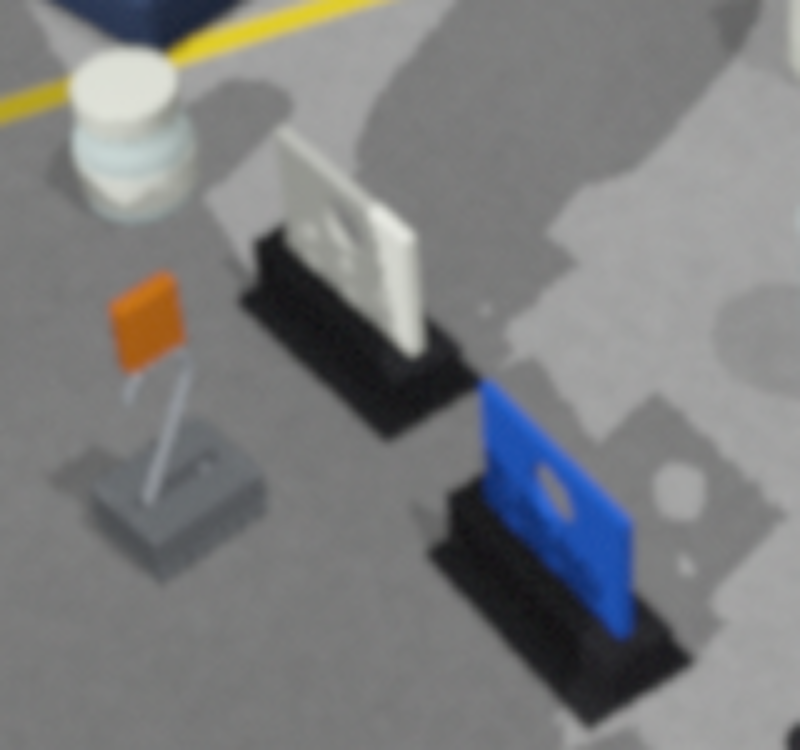

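View pics/top0a.png

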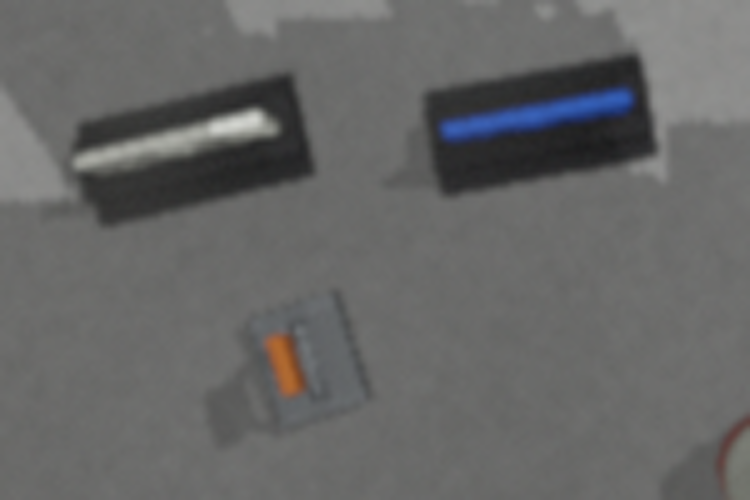

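View pics/side0b.png

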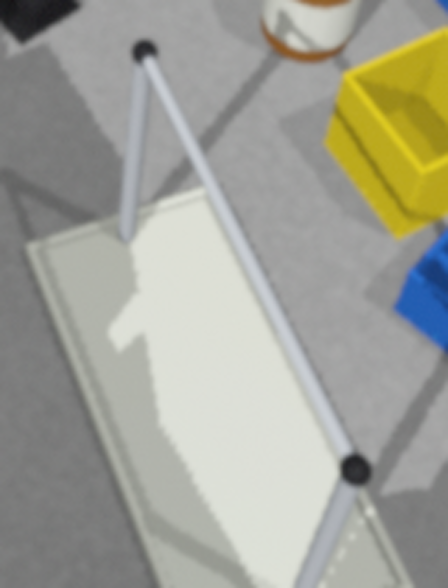

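View pics/top0b.png

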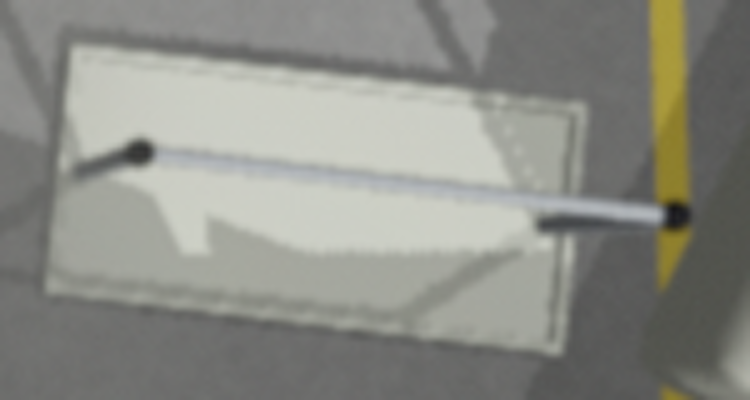

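Run:
```python
from h import *
from plant import ctrl
S=ctrl.camera_info('side');T=ctrl.camera_info('top')
s=lambda x,y:(200+(x)/5-.4,140+y/5-.4); t=lambda x,y:(190+x/5-.4,220+y/5-.4)
s2=lambda x,y:(310+x/2.8-.3,270+y/2.8-.3); t2=lambda x,y:(370+x/5-.4,220+y/5-.4)
for n,a,b in [('ball1',s2(144,50),t2(140,152)),('ball2',s2(355,469),t2(677,215)),
 ('griptop',s(146,288),t(285,364)),
 ('bl top near-left',s(487,385),t(443,131)),('bl top right',s(627,527),t(631,97)),
 ('holderN',s(163,582),t(280,437)),]:
    print(n,tri([(S,a),(T,b)]))
# grip top face line in top view
for uv in [(278,336),(293,393)]: print('grip ends',onz(T,t(*uv),.149))
for uv in [(275,433),(368,393),(338,293),(247,325)]: print('holder',onz(T,t(*uv),.03))
for uv in [(427,92),(637,57),(656,152),(444,195)]: print('stand',onz(T,t(*uv),.038 if uv[1]<100 else .0))
for uv in [(555,492)]: print('hole at',onz(S,s(*uv),.082))
print('tip box etc', onz(T,(448,185),.055), onz(T,(346,313),.15), onz(T,(353,174),.15),onz(T,(404,175),.09))
```

```text
ball1 (array([ 0.53899071, -0.15826026,  0.22594761]), [array([-0.4,  0. ]), array([ 0.1, -0.3])])
ball2 (array([ 0.50527286, -0.4169872 ,  0.22627039]), [array([-0.4, -0. ]), array([ 0.1, -0.2])])
griptop (array([0.43950518, 0.21641788, 0.14992974]), [array([-0.5,  0. ]), array([ 0.1, -0.4])])
bl top near-left (array([0.55960072, 0.13777235, 0.10609021]), [array([-0.5,  0. ]), array([ 0.2, -0.4])])
bl top right (array([0.57601809, 0.0387541 , 0.10691421]), [array([-0.4,  0. ]), array([ 0.1, -0.3])])
holderN (array([ 0.40933139,  0.2372117 , -0.05426166]), [array([-7.9,  0.5]), array([ 2.1, -6.2])])
grip ends [0.4526553  0.22036231 0.149     ]
grip ends [0.42369814 0.21284743 0.149     ]
holder [0.3978513 0.23621   0.03     ]
holder [0.41911646 0.18504661 0.03      ]
holder [0.47410946 0.20124582 0.03      ]
holder [0.45712031 0.25139923 0.03      ]
stand [0.58390927 0.15093112 0.038     ]
stand [0.60189575 0.03514043 0.038     ]
stand [0.55121189 0.02479546 0.        ]
stand [0.52838926 0.14427677 0.        ]
hole at [0.56849074 0.08840001 0.082     ]
tip box etc [ 0.72273483 -0.32493814  0.055     ] [ 0.38354824 -0.03497876  0.15      ] [ 0.73904191 -0.05846021  0.15      ] [ 0.74556522 -0.1994239   0.09      ]
```

Emit:
step_arm:
  series:
    - [-1,[0.018,-0.035,0],[0,0,0.5]]
    - [-1,[0.05,-0.098,0],[0,0,1.4]]
    - [-1,[0.084,-0.165,0],[0,0,2.3]]
    - [-1,[0.118,-0.231,0],[0,0,3.2]]
    - [-1,[0.15,-0.294,0],[0,0,4.1]]
    - [-1,[0.17,-0.333,0],[0,0,4.7]]
    - [-1,[0.179,-0.351,0],[0,0,4.9]]
    - [-1,[0.179,-0.351,0],[0,0,4.9]]
    - [-1,[0.179,-0.351,0],[0,0,4.9]]

```text
time: 1.05
eef_pos: [0.4421, 0.2108, 0.2315]
ee_rot: [0.0, -0.122, 0.992, -0.001]
contact_force: [-0.3, 0.3, -0.0]
width: 0.0854
```

```bash
cat > cap.py <<'E'
import sys,cv2,pickle
from plant import ctrl
tag=sys.argv[1]
I={}
for n in sys.argv[2:]:
    I[n]=ctrl.camera_info(n); cv2.imwrite(f"pics/{n}{tag}.png",ctrl.capture(n)[:,:,::-1])
pickle.dump(I,open(f'pics/{tag}.pkl','wb'))
s=ctrl.get_state(); print(s['time'],s['eef_pos'].round(4),s['ee_rot'].round(4),s['width'].round(4),s['contact_force'].round(2),s['joint_pos'].round(2))
E
python3 cap.py 1 wrist top
```

```text
Traceback (most recent call last):
  File "cap.py", line 8, in <module>
    s=ctrl.get_state(); print(s['time'],s['eef_pos'].round(4),s['ee_rot'].round(4),s['width'].round(4),s['contact_force'].round(2),s['joint_pos'].round(2))
                                                                                   ^^^^^^^^^^^^^^^^
AttributeError: 'float' object has no attribute 'round'
```

View pics/wrist1.png

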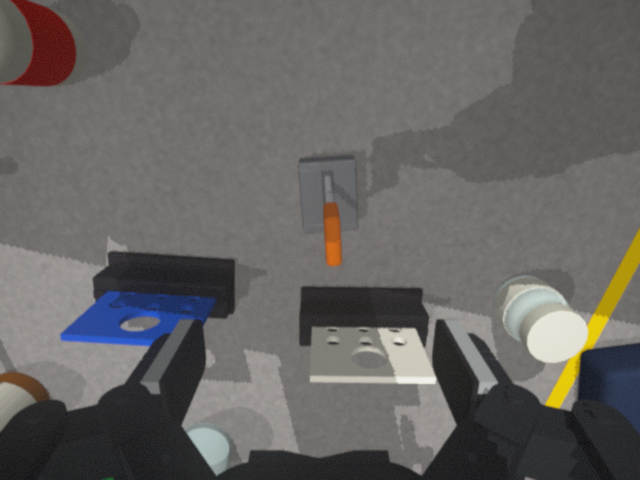

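```bash
sed -i "s/s\['width'\].round(4)/round(float(s['width']),4)/" cap.py
cat > ov.py <<'E'
from h import *
import pickle
def frame(p,yaw,P): return np.array(p)+R.from_euler('z',yaw,degrees=True).apply(P)
HW=np.array([(17,14),(14,6.5),(7,3),(-7,3),(-14,9),(-16,20),(16,80),(16,88),(12,95),(6,98),(-6,98),(-12,95),(-16,88),(-16.5,85)])/1000
HWP=np.c_[HW[:,0],0*HW[:,0],HW[:,1]]
GB=np.array([(x,y,z) for z in (101,141) for x,y in((-16,-5),(16,-5),(16,5),(-16,5))])/1000
a=np.linspace(0,2*np.pi,33)
def hook(im,i,p,rotm):
    f=lambda P:(proj(i,np.array(p)+rotm.apply(P))).round().astype(int)
    cv2.polylines(im,[f(HWP)],False,(0,255,0),1)
    g=f(GB)
    for k in(g[:4],g[4:]): cv2.polylines(im,[k],True,(255,255,0),1)
def plate(im,i,p,rotm,col=(0,255,255)):
    f=lambda P:(proj(i,np.array(p)+rotm.apply(P))).round().astype(int)
    for x in(-.003,.003):
        cv2.polylines(im,[f(np.array([(x,-.05,0),(x,.05,0),(x,.05,.1),(x,-.05,.1)]))],True,col,1)
        cv2.polylines(im,[f(np.c_[0*a+x,.016*np.cos(a),.074+.016*np.sin(a)])],True,col,1)
Z=lambda d:R.from_euler('z',d,degrees=True)
E
python3 - <<'E'
from ov import *
from plant import ctrl
I=ctrl.camera_info('wrist');print(I, ctrl.get_state()['eef_pos'])
im=cv2.imread('pics/wrist1.png')
hook(im,I,(.439,.2165,.008),Z(14.6)); plate(im,I,(.568,.088,.008),Z(9.4))
cv2.imwrite('pics/ov1.png',cv2.resize(im[130:400,50:400],None,fx=2.2,fy=2.2))
E
```

```text
{'fx': 401.9167163857809, 'fy': 401.9167163857809, 'cx': 318.56926290308775, 'cy': 239.1228390491038, 'xyz': array([0.35802371, 0.19519974, 0.37298349]), 'orientation': array([ 0.60467915, -0.10155802, -0.1303324 ,  0.77914219])} [0.43988559 0.21589579 0.23128924]
```

View pics/ov1.png

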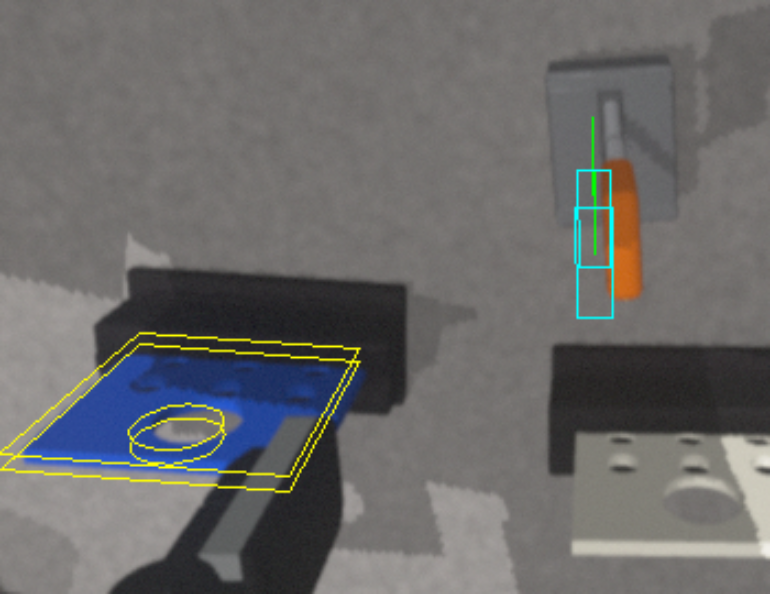

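Emit:
step_arm:
  series:
    - [-1,[0,0,0],[0,0,0]]
    - [-1,[0,0,0],[0,0,0]]
    - [-1,[0,0,0],[0,0,0]]

```text
time: 1.45
eef_pos: [0.4388, 0.2184, 0.2312]
ee_rot: [-0.0, -0.128, 0.992, 0.0]
contact_force: [-0.1, 0.2, -0.2]
width: 0.0855
```

```bash
python3 cap.py 2 wrist
python3 - <<'E'
from ov import *
I=pickle.load(open('pics/2.pkl','rb'))['wrist']
im=cv2.imread('pics/wrist2.png')
hook(im,I,(.439,.2165,.008),Z(14.6)); plate(im,I,(.568,.088,.008),Z(9.4))
cv2.imwrite('pics/ov2.png',cv2.resize(im[130:400,50:400],None,fx=2.2,fy=2.2))
E
```

```text
1.5 [0.4389 0.2182 0.2312] [-2.000e-04 -1.278e-01  9.918e-01 -0.000e+00] 0.0853 [ 0.37 -0.47 -0.73] [-0.69  0.03  0.14  1.81 -0.    1.3   1.28]
```

View pics/ov2.png

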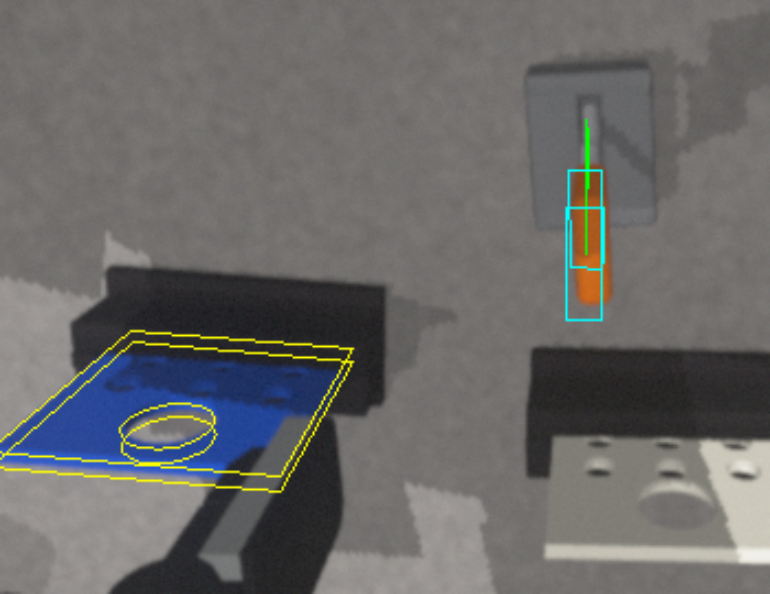

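Emit:
step_arm:
  series:
    - [-1,[0,0,-0.02],[0,0,0]]
    - [-1,[0,0,-0.05],[0,0,0]]
    - [-1,[0,0,-0.08],[0,0,0]]
    - [-1,[-0.001,0,-0.105],[0,0,0]]
    - [-1,[-0.001,0,-0.116],[0,0,0]]
    - [-1,[-0.001,0,-0.116],[0,0,0]]
    - [-1,[-0.001,0,-0.116],[0,0,0]]
    - [-1,[-0.001,0,-0.116],[0,0,0]]

```text
time: 2.3
eef_pos: [0.4392, 0.2178, 0.1167]
ee_rot: [0.001, -0.127, 0.992, 0.001]
contact_force: [-0.2, -0.2, 0.7]
width: 0.0854
```

```bash
python3 cap.py 3 wrist side; python3 -c "
from h import *
crop('pics/side3.png','pics/side3a.png',190,150,110,110,5)"
```

```text
2.4 [0.439  0.2176 0.1165] [ 8.000e-04 -1.268e-01  9.919e-01  5.000e-04] 0.0857 [ 0.46  0.73 -0.01] [-0.68  0.13  0.14  1.96 -0.02  1.05  1.29]
```

View pics/wrist3.png

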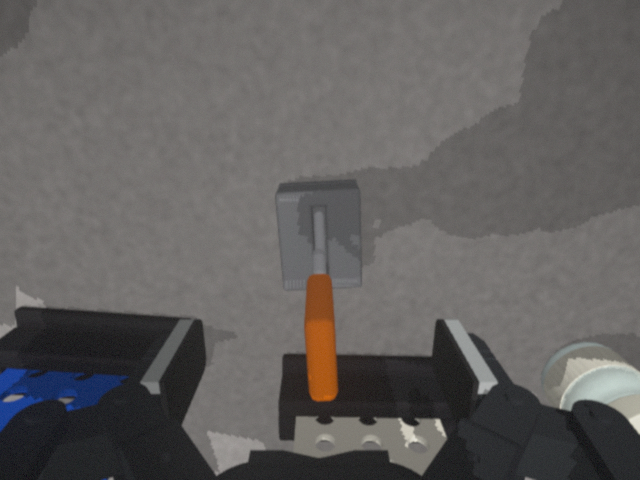

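View pics/side3a.png

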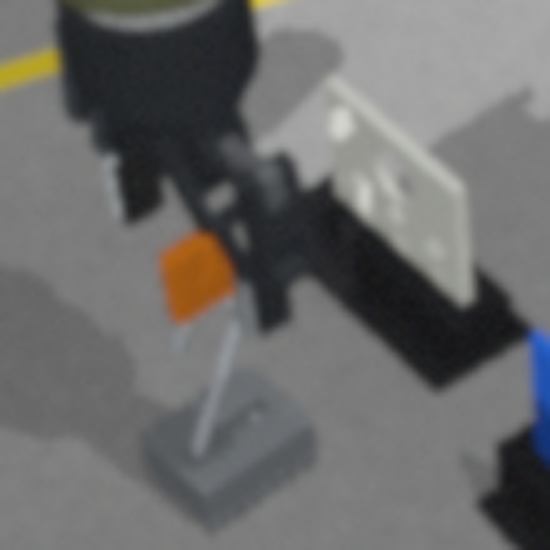

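Emit:
step_arm:
  series:
    - [-1,[0,0,-0.002],[0,0,0]]
    - [1,[0,0,-0.002],[0,0,0]]
    - [1,[0,0,-0.002],[0,0,0]]
    - [1,[0,0,-0.002],[0,0,0]]
    - [1,[0,0,-0.002],[0,0,0]]
    - [1,[0,0,-0.002],[0,0,0]]
    - [1,[0,0,-0.002],[0,0,0]]
    - [1,[0,0,-0.002],[0,0,0]]
    - [1,[0,0,-0.002],[0,0,0]]
    - [1,[0,0,-0.002],[0,0,0]]
    - [1,[0,0,-0.002],[0,0,0]]
    - [1,[0,0,-0.002],[0,0,0]]

```text
time: 3.6
eef_pos: [0.4384, 0.2174, 0.1134]
ee_rot: [0.0, -0.127, 0.992, 0.0]
contact_force: [-0.2, 2.4, 1.1]
width: 0.0094
```

```bash
python3 cap.py 4 wrist
```

```text
3.65 [0.4384 0.2174 0.1134] [ 0.000e+00 -1.269e-01  9.919e-01  2.000e-04] 0.0095 [0.41 2.24 1.45] [-0.68  0.14  0.14  1.96 -0.02  1.04  1.29]
```

View pics/wrist4.png

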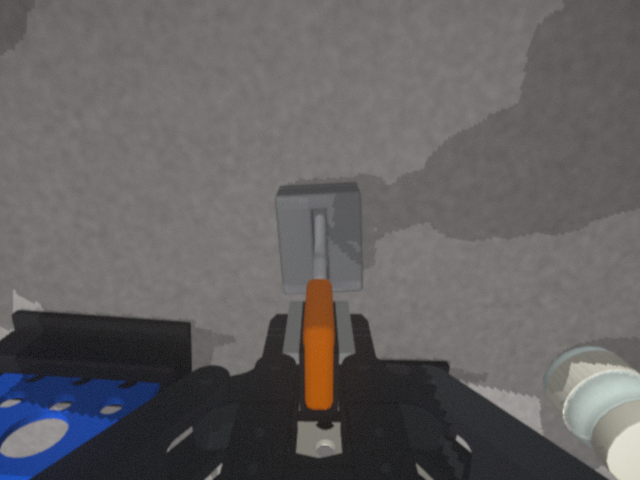

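Emit:
step_arm:
  series:
    - [1,[0,0,0.01],[0,0,0]]
    - [1,[0,0,0.03],[0,0,0]]
    - [1,[0,0,0.06],[0,0,0]]
    - [1,[0.005,-0.01,0.075],[0,0,0]]
    - [1,[0.02,-0.04,0.075],[0,0,-0.2]]
    - [1,[0.038,-0.075,0.075],[0,0,-0.4]]
    - [1,[0.055,-0.11,0.075],[0,0,-0.55]]
    - [1,[0.064,-0.13,0.075],[0,0,-0.65]]
    - [1,[0.067,-0.138,0.075],[0,0,-0.65]]
    - [1,[0.067,-0.138,0.07],[0,0,-0.65]]
    - [1,[0.067,-0.138,0.07],[0,0,-0.65]]
    - [1,[0.067,-0.138,0.07],[0,0,-0.65]]

```text
time: 4.85
eef_pos: [0.5048, 0.0806, 0.1831]
ee_rot: [-0.0, -0.083, 0.997, 0.0]
contact_force: [1.3, 0.2, -0.3]
width: 0.0093
```

Emit:
step_arm:
  series:
    - [1,[0,0,0],[0,0,0]]
    - [1,[0,0,0],[0,0,0]]
    - [1,[0,0,0],[0,0,0]]
    - [1,[0,0,0],[0,0,0]]

```text
time: 5.25
eef_pos: [0.5054, 0.0794, 0.1834]
ee_rot: [0.0, -0.082, 0.997, 0.0]
contact_force: [0.8, 0.1, -0.9]
width: 0.0095
```

```bash
python3 cap.py 5 wrist side top
python3 - <<'E'
from ov import *
I=pickle.load(open('pics/5.pkl','rb'))
from plant import ctrl
e=ctrl.get_state()['eef_pos']
for n,(x,y,w,h) in dict(side=(230,160,130,130),top=(230,200,120,90),wrist=(60,100,500,380)).items():
    im=cv2.imread(f'pics/{n}5.png'); k=5 if n!='wrist' else 1.4
    a0=cv2.resize(im[y:y+h,x:x+w],None,fx=k,fy=k,interpolation=cv2.INTER_CUBIC); cv2.imwrite(f'pics/{n}5a.png',a0)
    J=dict(I[n]); 
    J['fx']*=k;J['fy']*=k;J['cx']=(J['cx']-x+.5)*k-.5;J['cy']=(J['cy']-y+.5)*k-.5
    hook(a0,J,(e[0],e[1]-.0003,e[2]-.1055),Z(9.4)); plate(a0,J,(.568,.088,.008),Z(9.4))
    cv2.imwrite(f'pics/{n}5o.png',a0)
E
```

```text
5.4 [0.5054 0.0792 0.1833] [-0.     -0.0817  0.9967  0.    ] 0.0088 [-0.06 -0.38 -0.  ] [-0.51  0.11  0.29  1.84 -0.03  1.2   1.52]
```

View pics/side5a.png

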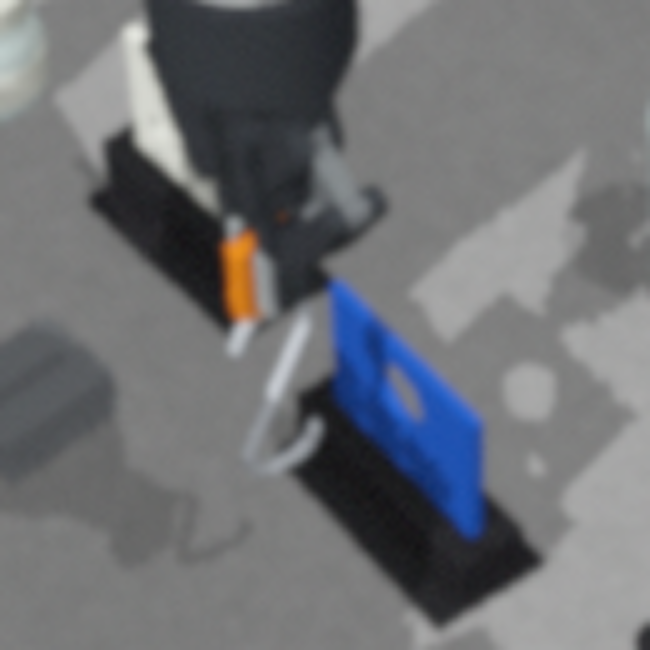

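View pics/side5o.png

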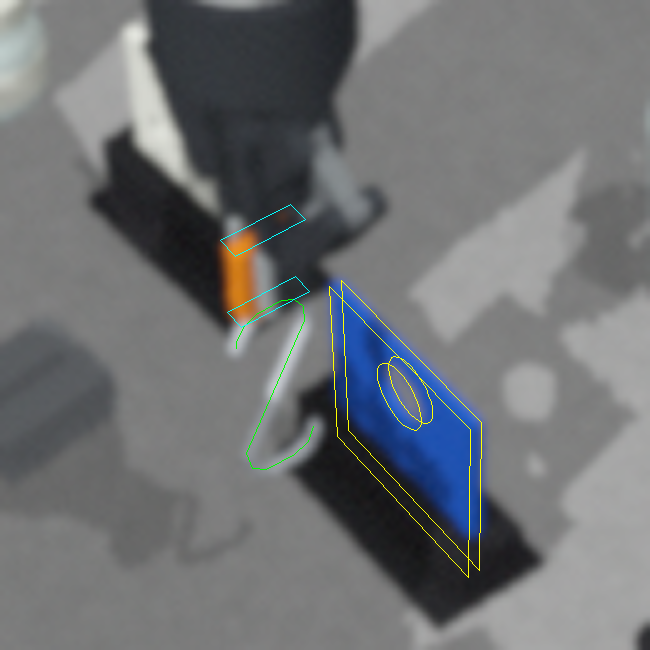

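View pics/wrist5o.png

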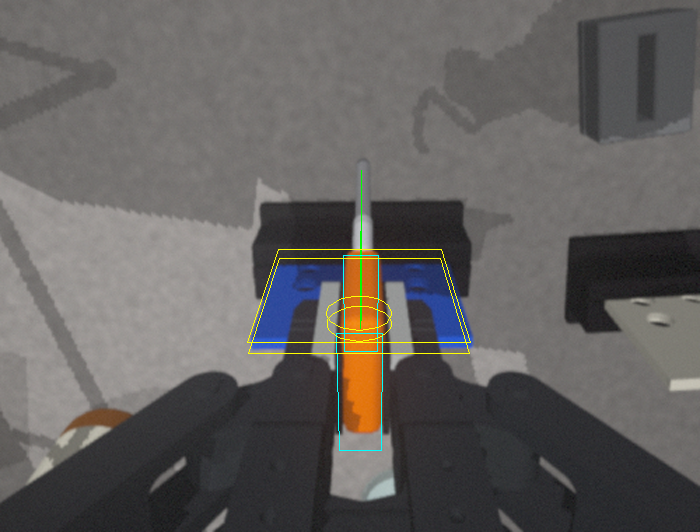

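View pics/top5o.png

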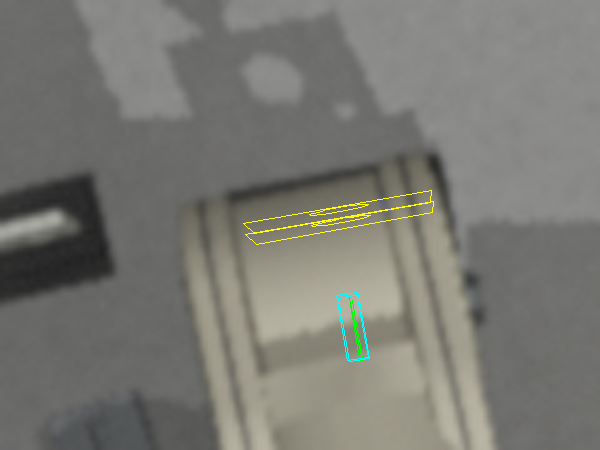

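Emit:
step_arm:
  series:
    - [1,[0.008,0.001,-0.0025],[0,0,0]]
    - [1,[0.016,0.002,-0.0025],[0,0,0]]
    - [1,[0.024,0.003,-0.0025],[0,0,0]]
    - [1,[0.032,0.004,-0.0025],[0,0,0]]
    - [1,[0.034,0.0043,-0.0025],[0,0,0]]
    - [1,[0.034,0.0043,-0.0025],[0,0,0]]
    - [1,[0.034,0.0043,-0.0025],[0,0,0]]
    - [1,[0.034,0.0043,-0.0025],[0,0,0]]

```text
time: 6.2
eef_pos: [0.5392, 0.0835, 0.1809]
ee_rot: [-0.0, -0.082, 0.997, 0.0]
contact_force: [0.6, 0.1, -0.9]
width: 0.0091
```

```bash
cat > look.py <<'E'
import sys,subprocess
t=sys.argv[1]; px,py,pz,yaw=map(float,sys.argv[2:6]); names=sys.argv[6:]
subprocess.run(['python3','cap.py',t]+names)
from ov import *
from plant import ctrl
I=pickle.load(open(f'pics/{t}.pkl','rb'))
st=ctrl.get_state();e=st['eef_pos']
y=rot(st['ee_rot']).apply([0,1,0]); yw=np.degrees(np.arctan2(-y[0],y[1]));print('yaw',yw)
h=np.array((e[0],e[1]-.0003,e[2]-.1055))
for n in names:
    im=cv2.imread(f'pics/{n}{t}.png'); k=5 if n!='wrist' else 1.25
    c=proj(I[n],h+[0,0,.06])[0].astype(int)
    w,hh=(130,110) if n!='wrist' else (640,480)
    x=max(0,min(640-w,c[0]-w//2)) ; yy=max(0,min(480-hh,c[1]-hh//2))
    a0=cv2.resize(im[yy:yy+hh,x:x+w],None,fx=k,fy=k,interpolation=cv2.INTER_CUBIC); cv2.imwrite(f'pics/{n}{t}a.png',a0)
    J=dict(I[n]); print(n,'crop',x,yy,k)
    J['fx']*=k;J['fy']*=k;J['cx']=(J['cx']-x+.5)*k-.5;J['cy']=(J['cy']-yy+.5)*k-.5
    hook(a0,J,h,Z(yw)); plate(a0,J,(px,py,pz),Z(yaw)); cv2.imwrite(f'pics/{n}{t}o.png',a0)
E
python3 look.py 6 .568 .088 .008 9.4 side wrist
```

```text
6.3 [0.5392 0.0835 0.1809] [-0.000e+00 -8.170e-02  9.967e-01  1.000e-04] 0.0094 [ 0.23  0.52 -1.03] [-0.5   0.19  0.3   1.76 -0.06  1.2   1.55]
yaw 9.373922715064937
side crop 233 172 5
wrist crop 0 0 1.25
```

View pics/side6a.png

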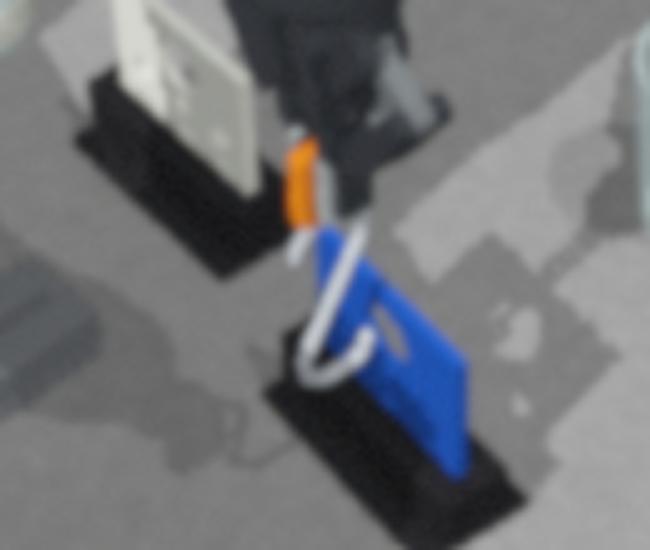

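View pics/side6o.png

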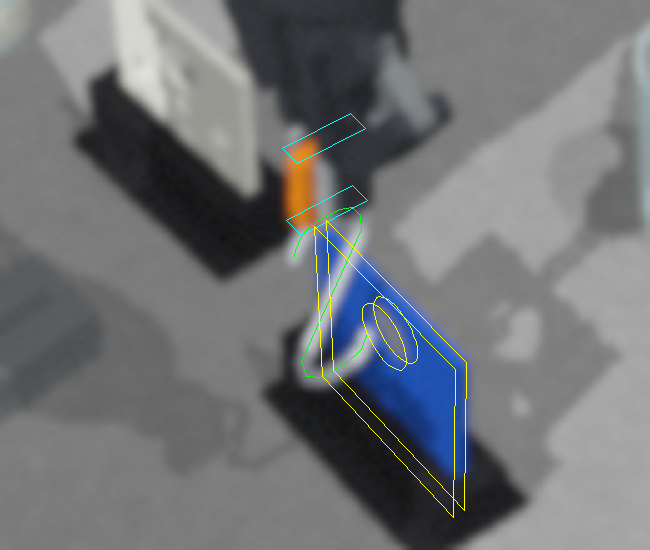

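View pics/wrist6a.png

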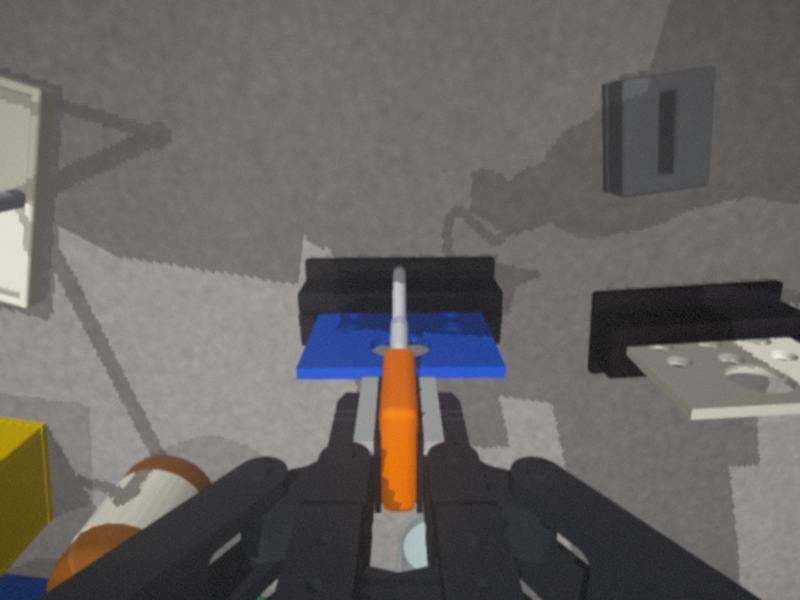

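Emit:
step_arm:
  series:
    - [1,[0.006,0.001,0],[0,0,0]]
    - [1,[0.012,0.002,0],[0,0,0]]
    - [1,[0.018,0.003,0],[0,0,0]]
    - [1,[0.024,0.004,0],[0,0,0]]
    - [1,[0.0265,0.0044,0],[0,0,0]]
    - [1,[0.0265,0.0044,0],[0,0,0]]
    - [1,[0.0265,0.0044,0],[0,0,0]]
    - [1,[0.0265,0.0044,0],[0,0,0]]

```text
time: 7.1
eef_pos: [0.5658, 0.0878, 0.1808]
ee_rot: [-0.0, -0.082, 0.997, 0.0]
contact_force: [-0.1, -0.7, -0.8]
width: 0.0094
```

```bash
python3 look.py 7 .568 .088 .008 9.4 side wrist
```

```text
7.2 [0.5658 0.0879 0.1809] [ 0.000e+00 -8.170e-02  9.967e-01  1.000e-04] 0.0089 [-0.74 -0.57 -0.26] [-0.49  0.25  0.3   1.69 -0.08  1.22  1.56]
yaw 9.375553293300992
side crop 244 166 5
wrist crop 0 0 1.25
```

View pics/side7a.png

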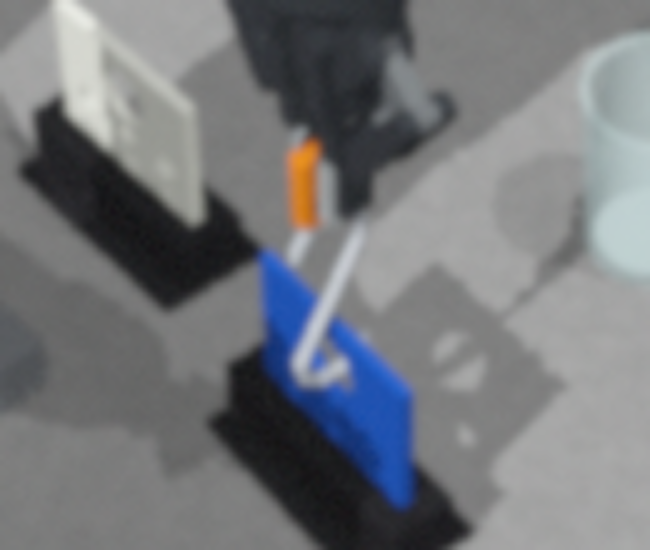

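View pics/wrist7a.png

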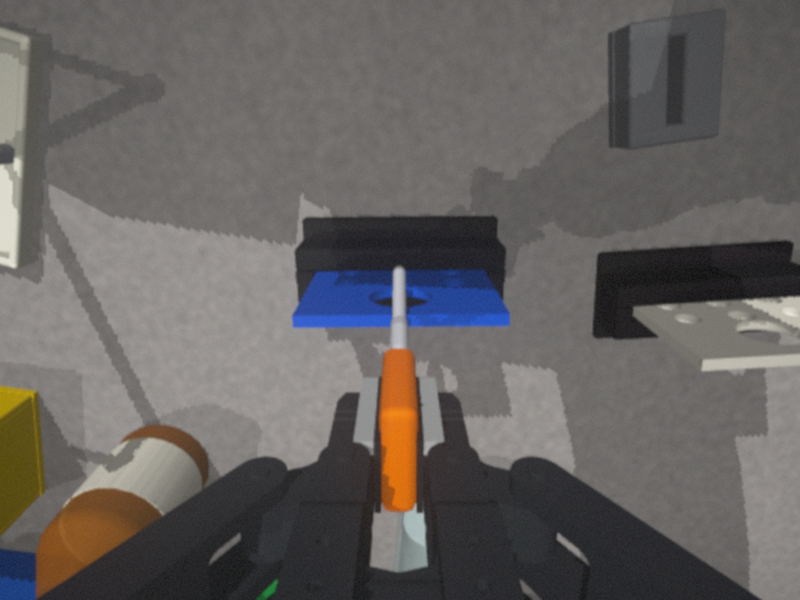

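Emit:
step_arm:
  series:
    - [1,[0,0,0.004],[0,0,0]]
    - [1,[0,0,0.008],[0,0,0]]
    - [1,[0,0,0.012],[0,0,0]]
    - [1,[0,0,0.016],[0,0,0]]
    - [1,[0,0,0.02],[0,0,0]]
    - [1,[0,0,0.025],[0,0,0]]
    - [1,[0,0,0.03],[0,0,0]]
    - [1,[0,0,0.03],[0,0,0]]
    - [1,[0,0,0.03],[0,0,0]]

```text
time: 8.1
eef_pos: [0.5659, 0.0879, 0.2109]
ee_rot: [0.0, -0.082, 0.997, 0.0]
contact_force: [-0.4, -0.7, -1.4]
width: 0.0093
```

```bash
python3 look.py 8 .568 .088 .022 9.4 side wrist
```

```text
8.2 [0.5658 0.0879 0.2106] [-2.000e-04 -8.170e-02  9.967e-01 -0.000e+00] 0.009 [ 0.3  -0.85 -0.98] [-0.49  0.23  0.3   1.65 -0.07  1.28  1.56]
yaw 9.376590506021186
side crop 244 156 5
wrist crop 0 0 1.25
```

View pics/side8a.png

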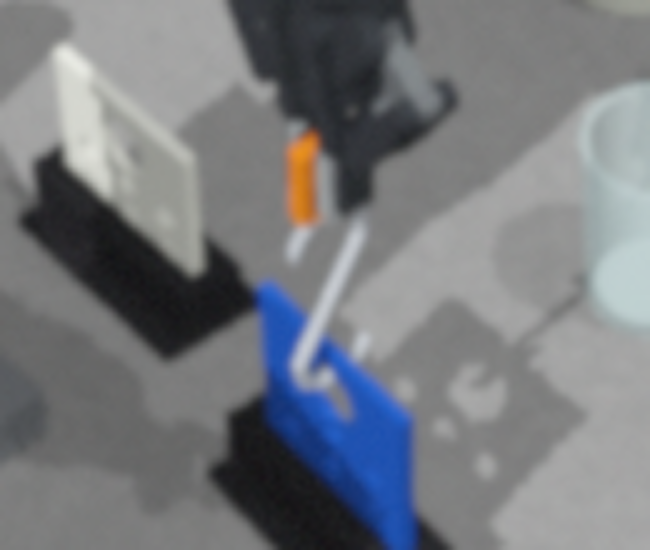

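View pics/wrist8a.png

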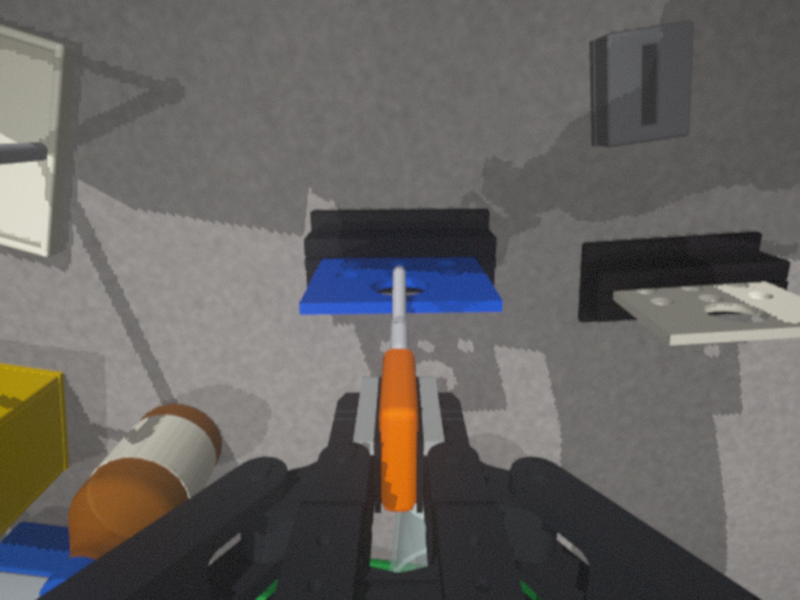

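Emit:
step_arm:
  series:
    - [1,[0,0,0.005],[0,0,0]]
    - [1,[0,0,0.011],[0,0,0]]
    - [1,[0,0,0.017],[0,0,0]]
    - [1,[0,0,0.024],[0,0,0]]
    - [1,[0,0,0.032],[0,0,0]]
    - [1,[0,0,0.04],[0,0,0]]
    - [1,[0,0,0.048],[0,0,0]]
    - [1,[0,0,0.055],[0,0,0]]
    - [1,[0,0,0.06],[0,0,0]]
    - [1,[0,0,0.06],[0,0,0]]
    - [1,[0,0,0.06],[0,0,0]]
    - [1,[0,0,0.06],[0,0,0]]

```text
time: 9.4
eef_pos: [0.5657, 0.0879, 0.2704]
ee_rot: [-0.0, -0.082, 0.997, -0.0]
contact_force: [1.0, -0.3, -0.7]
width: 0.0094
```

```bash
python3 look.py 9 .568 .088 .081 9.4 side wrist
```

```text
9.5 [0.5658 0.0879 0.2704] [-3.000e-04 -8.180e-02  9.967e-01 -1.000e-04] 0.0089 [-0.39 -0.17 -1.86] [-0.5   0.2   0.31  1.56 -0.06  1.39  1.55]
yaw 9.378380614906312
side crop 243 135 5
wrist crop 0 0 1.25
```

View pics/side9o.png

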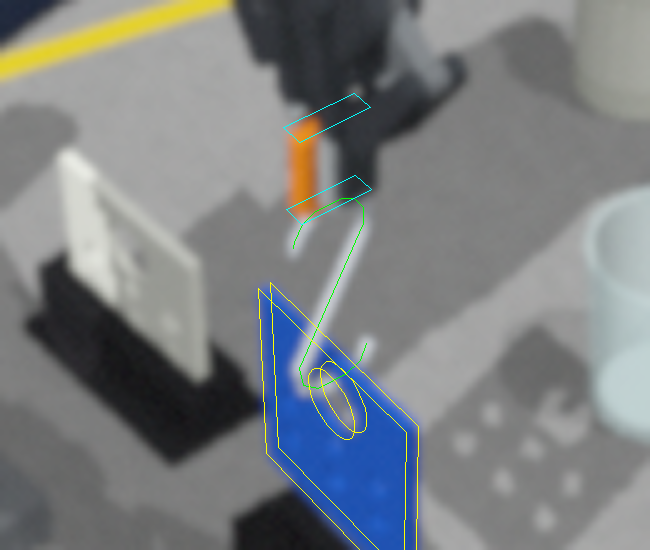

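View pics/wrist9a.png

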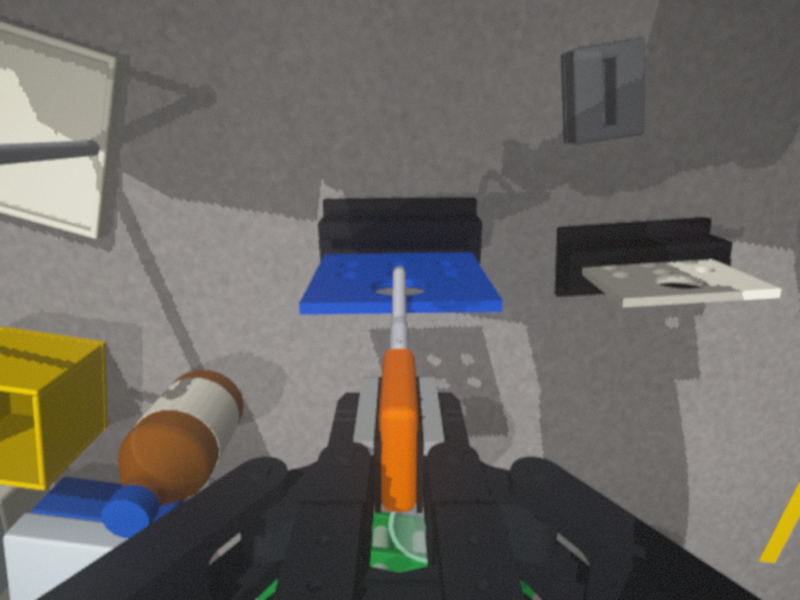

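Emit:
step_arm:
  series:
    - [1,[0.003,-0.001,0],[0,0,0]]
    - [1,[0.008,-0.004,0],[0,0,0]]
    - [1,[0.014,-0.009,0],[0,0,0]]
    - [1,[0.02,-0.016,0],[0,0,0]]
    - [1,[0.025,-0.024,0],[0,0,-0.1]]
    - [1,[0.029,-0.033,0],[0,0,-0.2]]
    - [1,[0.031,-0.043,0],[0,0,-0.3]]
    - [1,[0.032,-0.054,0],[0,0,-0.4]]
    - [1,[0.032,-0.065,0],[0,0,-0.5]]
    - [1,[0.032,-0.077,0],[0,0,-0.6]]
    - [1,[0.032,-0.089,0],[0,0,-0.7]]
    - [1,[0.032,-0.101,0],[0,0,-0.8]]

```text
time: 10.7
eef_pos: [0.5978, -0.0143, 0.2709]
ee_rot: [0.0, -0.025, 1.0, 0.0]
contact_force: [-0.1, -0.4, -1.9]
width: 0.0096
```

Emit:
step_arm:
  series:
    - [1,[0,-0.012,0],[0,0,-0.1]]
    - [1,[0,-0.024,0],[0,0,-0.2]]
    - [1,[0,-0.036,0],[0,0,-0.3]]
    - [1,[0,-0.048,0],[0,0,-0.4]]
    - [1,[0,-0.06,0],[0,0,-0.5]]
    - [1,[0,-0.072,0],[0,0,-0.6]]
    - [1,[0,-0.084,0],[0,0,-0.7]]
    - [1,[0,-0.096,0],[0,0,-0.8]]
    - [1,[0,-0.108,0],[0,0,-0.9]]
    - [1,[0,-0.12,0],[0,0,-1.0]]
    - [1,[0,-0.132,0],[0,0,-1.1]]
    - [1,[0,-0.144,0],[0,0,-1.2]]

```text
time: 11.9
eef_pos: [0.5979, -0.1581, 0.2708]
ee_rot: [-0.0, 0.058, 0.998, 0.0]
contact_force: [0.4, 0.4, -1.6]
width: 0.0093
```

Emit:
step_arm:
  series:
    - [1,[0,-0.012,0],[0,0,-0.1]]
    - [1,[0,-0.024,0],[0,0,-0.1]]
    - [1,[0,-0.036,0],[0,0,-0.1]]
    - [1,[0,-0.048,0],[0,0,-0.1]]
    - [1,[0,-0.06,0],[0,0,-0.1]]
    - [1,[0,-0.072,0],[0,0,-0.1]]
    - [1,[0,-0.084,0],[0,0,-0.1]]
    - [1,[0,-0.095,0],[0,0,-0.1]]
    - [1,[0,-0.105,0],[0,0,-0.1]]
    - [1,[0,-0.114,0],[0,0,-0.1]]
    - [1,[0,-0.121,0],[0,0,-0.1]]
    - [1,[0,-0.126,0],[0,0,-0.1]]

```text
time: 13.1
eef_pos: [0.5979, -0.2838, 0.2708]
ee_rot: [-0.0, 0.065, 0.998, 0.0]
contact_force: [0.1, 0.2, -1.2]
width: 0.0093
```

Emit:
step_arm:
  series:
    - [1,[0,-0.004,0],[0,0,0]]
    - [1,[0,-0.008,0],[0,0,0]]
    - [1,[0,-0.011,0],[0,0,0]]
    - [1,[0,-0.013,0],[0,0,0]]
    - [1,[0,-0.013,0],[0,0,0]]
    - [1,[0,-0.013,0],[0,0,0]]
    - [1,[0,-0.013,0],[0,0,0]]
    - [1,[0,-0.013,0],[0,0,0]]

```text
time: 13.9
eef_pos: [0.598, -0.2959, 0.2709]
ee_rot: [0.0, 0.065, 0.998, 0.0]
contact_force: [0.1, -0.5, -0.5]
width: 0.009
```

```bash
python3 look.py 10 .598 -.296 .081 -7.4 side wrist top
```

```text
14.05 [ 0.5979 -0.296   0.2708] [0.000e+00 6.470e-02 9.979e-01 1.000e-04] 0.009 [-0.12  0.49 -0.71] [ 0.02  0.44  0.54  1.3  -0.22  1.46  1.98]
yaw -7.418318648053887
side crop 374 284 5
wrist crop 0 0 1.25
top crop 389 169 5
```

View pics/side10o.png

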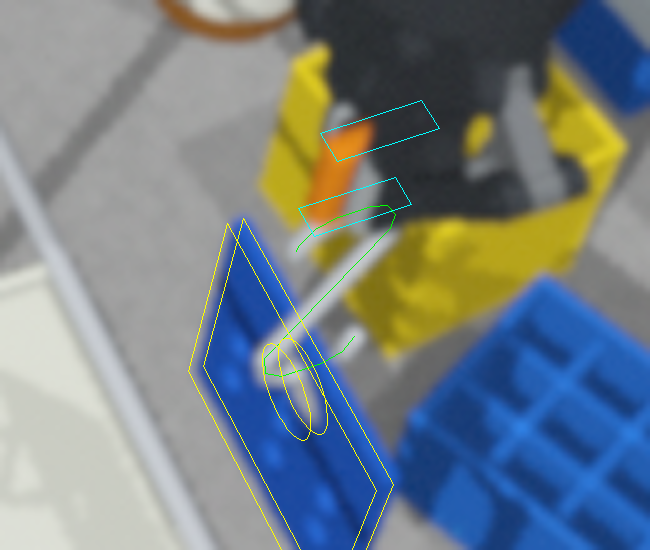

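View pics/wrist10a.png

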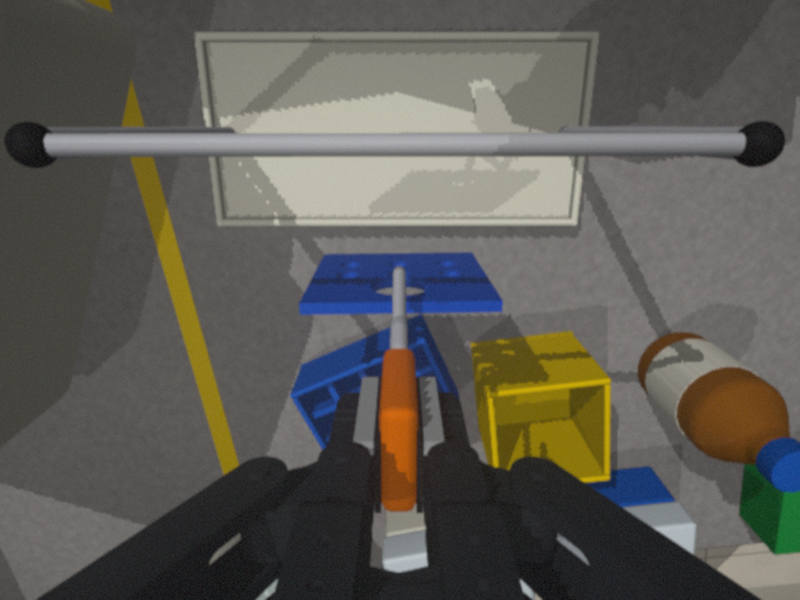

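View pics/side10.png

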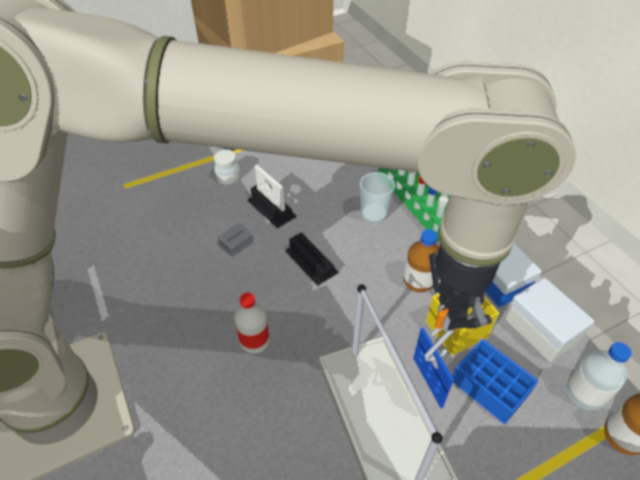

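Run:
```python
from ov import *
I=pickle.load(open('pics/10.pkl','rb'))
for n in('wrist','side'): print(n,proj(I[n],[(.539,-.1583,.226),(.5053,-.417,.226),(.5221,-.2876,.226)]))
h=np.array([.598,-.2963,.1653]);b=np.array([.5221,-.2876,.226]); print(Z(-7.4).inv().apply(b-h))
```

```text
wrist [[608.02288109 120.05441275]
 [ 22.33892555 120.13043425]
 [315.07979743 119.96134245]]
side [[360.70955825 287.58651012]
 [436.11125288 437.27520851]
 [394.52494845 354.79674942]]
[-0.07638836 -0.00114805  0.0607    ]
```

Emit:
step_arm:
  series:
    - [1,[-0.002,0.0003,-0.002],[0,0,0]]
    - [1,[-0.005,0.0006,-0.004],[0,0,0]]
    - [1,[-0.01,0.0013,-0.006],[0,0,0]]
    - [1,[-0.016,0.002,-0.008],[0,0,0]]
    - [1,[-0.022,0.0028,-0.009],[0,0,0]]
    - [1,[-0.028,0.0036,-0.009],[0,0,0]]
    - [1,[-0.034,0.0044,-0.009],[0,0,0]]
    - [1,[-0.04,0.0052,-0.009],[0,0,0]]
    - [1,[-0.046,0.006,-0.009],[0,0,0]]
    - [1,[-0.051,0.0066,-0.009],[0,0,0]]
    - [1,[-0.055,0.0071,-0.009],[0,0,0]]
    - [1,[-0.058,0.0075,-0.009],[0,0,0]]

```text
time: 15.25
eef_pos: [0.5396, -0.2886, 0.2619]
ee_rot: [0.0, 0.065, 0.998, 0.0]
contact_force: [-1.0, 0.5, -1.8]
width: 0.0092
```

Emit:
step_arm:
  series:
    - [1,[-0.003,0.0004,0],[0,0,0]]
    - [1,[-0.006,0.0008,0],[0,0,0]]
    - [1,[-0.009,0.0012,0],[0,0,0]]
    - [1,[-0.012,0.0016,0],[0,0,0]]
    - [1,[-0.015,0.002,0],[0,0,0]]
    - [1,[-0.016,0.0021,0],[0,0,0]]
    - [1,[-0.016,0.0021,0],[0,0,0]]
    - [1,[-0.016,0.0021,0],[0,0,0]]
    - [1,[-0.016,0.0021,0],[0,0,0]]
    - [1,[-0.016,0.0021,0],[0,0,0]]

```text
time: 16.25
eef_pos: [0.524, -0.2865, 0.2618]
ee_rot: [-0.0, 0.065, 0.998, 0.0]
contact_force: [-0.3, 0.4, -1.1]
width: 0.0092
```

```bash
python3 look.py 11 .526 -.287 .072 -7.4 side wrist
python3 - <<'E'
from ov import *
from plant import ctrl
e=ctrl.get_state()['eef_pos'];print(Z(-7.4).inv().apply(np.array([.5221,-.2876,.226])-e+[0,0.0003,.1055]))
E
```

```text
16.35 [ 0.524  -0.2865  0.2618] [-0.      0.0648  0.9979  0.    ] 0.009 [ 0.81 -0.26 -0.78] [-0.02  0.27  0.55  1.52 -0.14  1.39  1.98]
yaw -7.425360659572632
side crop 329 302 5
wrist crop 0 0 1.25
[-0.00176015 -0.00100308  0.06967431]
```

View pics/side11a.png

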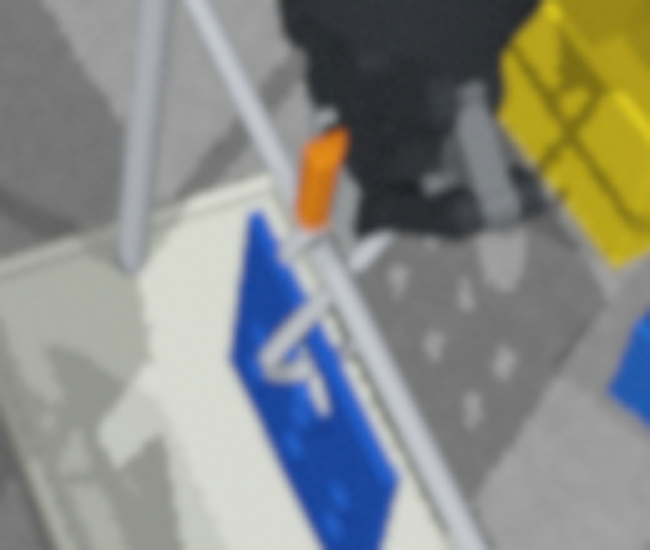

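View pics/side11o.png

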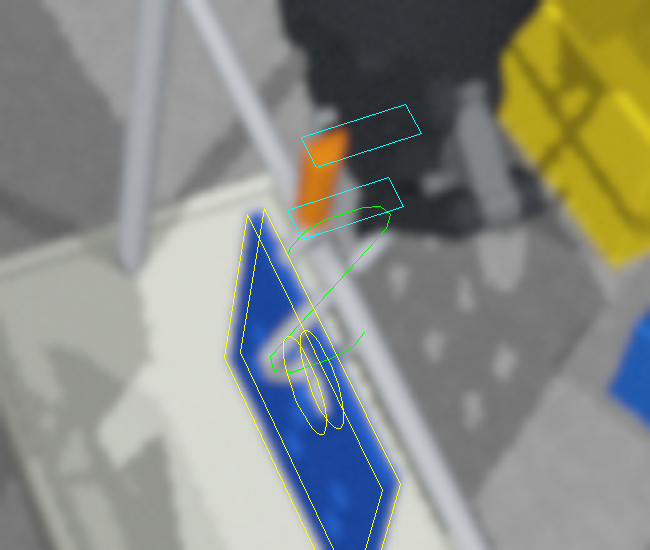

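View pics/wrist11a.png

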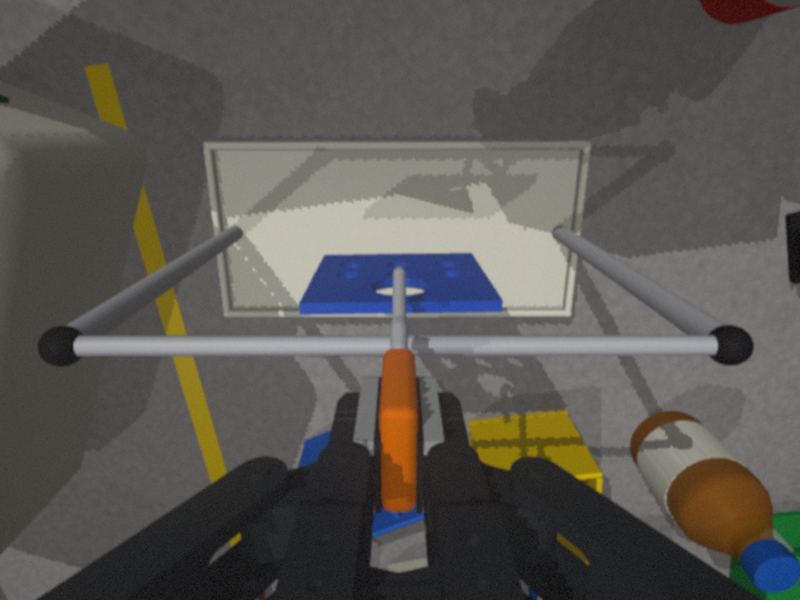

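Emit:
step_arm:
  series:
    - [1,[0,0,-0.002],[0,0,0]]
    - [1,[0,0,-0.004],[0,0,0]]
    - [1,[0,0,-0.006],[0,0,0]]
    - [1,[0,0,-0.008],[0,0,0]]
    - [1,[0,0,-0.01],[0,0,0]]
    - [1,[0,0,-0.012],[0,0,0]]
    - [1,[0,0,-0.014],[0,0,0]]
    - [1,[0,0,-0.016],[0,0,0]]
    - [1,[0,0,-0.018],[0,0,0]]
    - [1,[0,0,-0.0185],[0,0,0]]
    - [1,[0,0,-0.019],[0,0,0]]
    - [1,[0,0,-0.019],[0,0,0]]

```text
time: 17.55
eef_pos: [0.5239, -0.2865, 0.2428]
ee_rot: [0.0, 0.065, 0.998, 0.0]
contact_force: [-0.1, -0.7, -1.7]
width: 0.0091
```

Emit:
step_arm:
  series:
    - [1,[0,0,-0.0005],[0,0,0]]
    - [1,[0,0,-0.001],[0,0,0]]
    - [1,[0,0,-0.0015],[0,0,0]]
    - [1,[0,0,-0.002],[0,0,0]]
    - [1,[0,0,-0.002],[0,0,0]]

```text
time: 18.05
eef_pos: [0.5239, -0.2865, 0.2407]
ee_rot: [-0.0, 0.065, 0.998, 0.0]
contact_force: [0.6, -0.0, -1.9]
width: 0.0093
```

```bash
python3 look.py 12 .526 -.287 .051 -7.4 side wrist
```

```text
18.15 [ 0.5239 -0.2865  0.2409] [0.     0.0647 0.9979 0.    ] 0.0091 [ 0.26  0.62 -0.82] [-0.02  0.28  0.55  1.55 -0.15  1.35  1.98]
yaw -7.423012007590144
side crop 328 308 5
wrist crop 0 0 1.25
```

View pics/side12a.png

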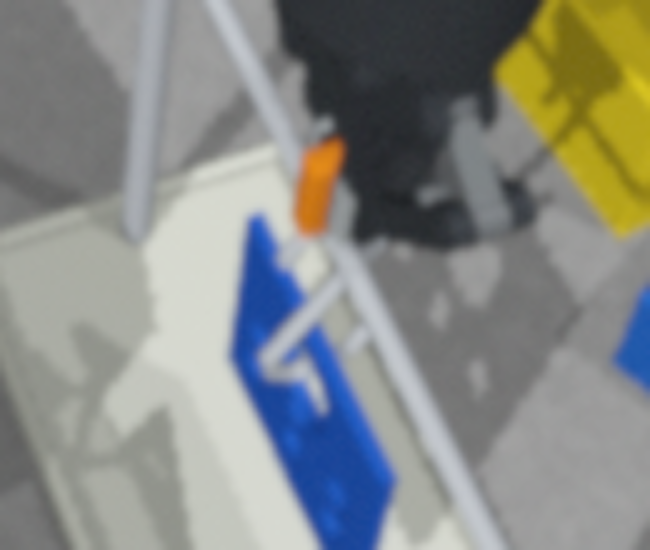

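View pics/wrist12a.png

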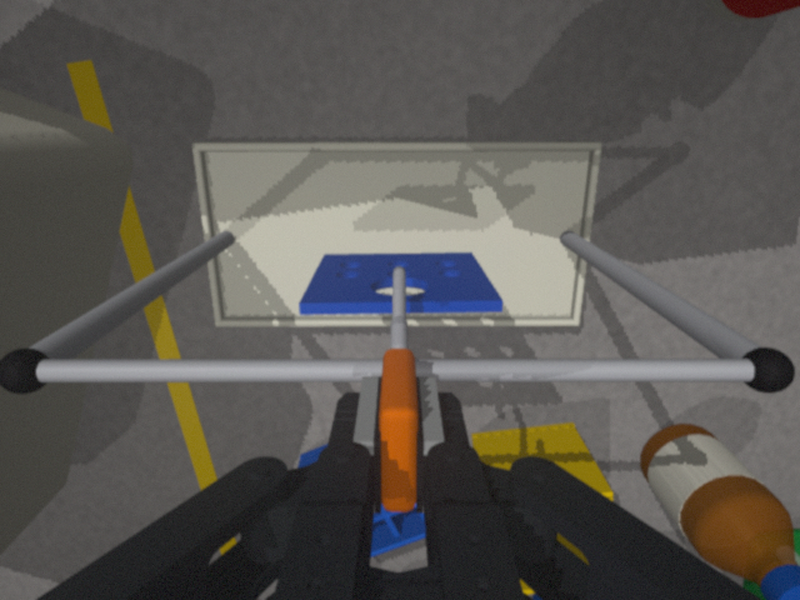

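Emit:
step_arm:
  series:
    - [1,[0,0,-0.0005],[0,0,0]]
    - [1,[0,0,-0.001],[0,0,0]]
    - [1,[0,0,-0.0015],[0,0,0]]
    - [1,[0,0,-0.0015],[0,0,0]]

```text
time: 18.55
eef_pos: [0.524, -0.2865, 0.2394]
ee_rot: [0.0, 0.065, 0.998, 0.0]
contact_force: [-0.4, -0.2, -0.8]
width: 0.009
```

Emit:
step_arm:
  series:
    - [1,[0,0,-0.0005],[0,0,0]]
    - [1,[0,0,-0.001],[0,0,0]]
    - [1,[0,0,-0.001],[0,0,0]]
    - [1,[0,0,-0.001],[0,0,0]]

```text
time: 18.95
eef_pos: [0.5241, -0.2866, 0.2389]
ee_rot: [0.0, 0.065, 0.998, 0.0]
contact_force: [-1.7, 2.0, 5.6]
width: 0.0094
```

Emit:
step_arm:
  series:
    - [1,[0,0,0.0005],[0,0,0]]
    - [1,[0,0,0.0005],[0,0,0]]
    - [0.7,[0,0,0.0005],[0,0,0]]
    - [0.6,[0,0,0.0005],[0,0,0]]
    - [0.5,[0,0,0.0005],[0,0,0]]
    - [0.4,[0,0,0.0005],[0,0,0]]
    - [0.3,[0,0,0.0005],[0,0,0]]
    - [0.3,[0,0,0.0005],[0,0,0]]
    - [0.3,[0,0,0.0005],[0,0,0]]
    - [0.3,[0,0,0.0005],[0,0,0]]

```text
time: 19.95
eef_pos: [0.5239, -0.2865, 0.2388]
ee_rot: [-0.0, 0.065, 0.998, 0.0]
contact_force: [0.4, -0.7, -0.5]
width: 0.0297
```

```bash
python3 look.py 13 .526 -.287 .051 -7.4 side wrist
```

```text
20.05 [ 0.5239 -0.2865  0.2389] [0.     0.0647 0.9979 0.    ] 0.0298 [-0.13  1.17 -0.57] [-0.02  0.29  0.55  1.55 -0.15  1.34  1.98]
yaw -7.424540507868485
side crop 328 309 5
wrist crop 0 0 1.25
```

View pics/side13a.png

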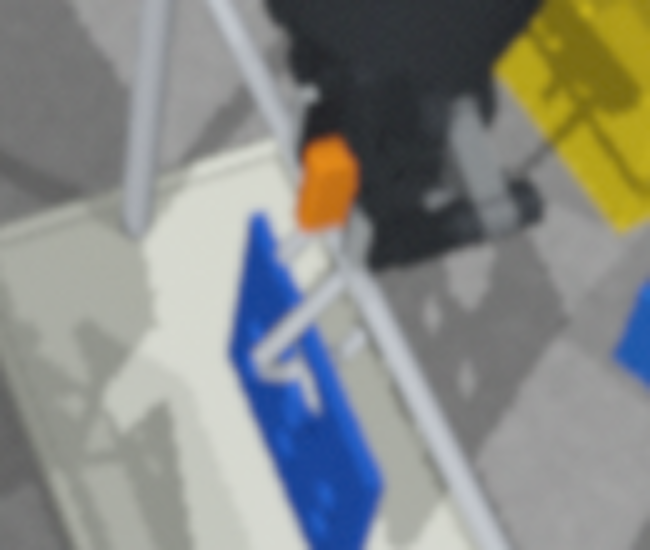

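View pics/wrist13a.png

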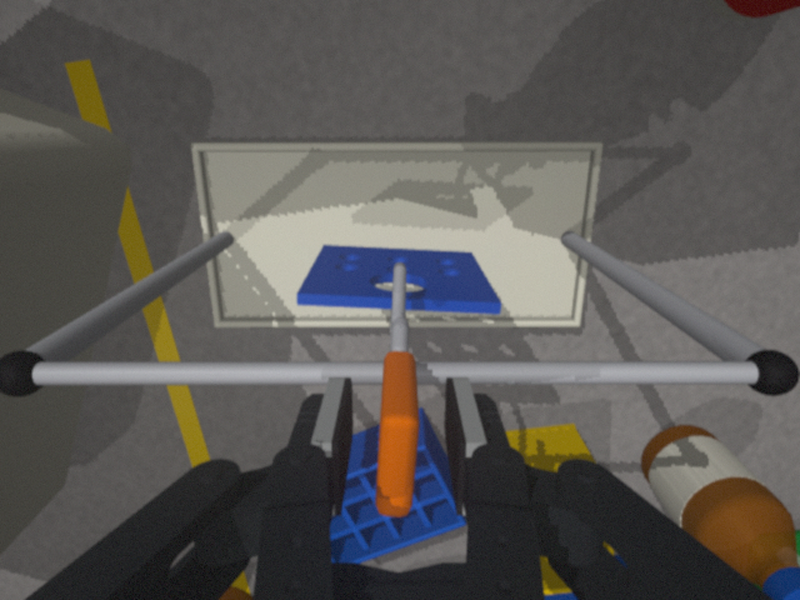

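Emit:
step_arm:
  series:
    - [0.2,[0,0,0.003],[0,0,0]]
    - [0.1,[0,0,0.008],[0,0,0]]
    - [0.1,[0,0,0.015],[0,0,0]]
    - [0.1,[0,0,0.025],[0,0,0]]
    - [0.1,[0,0,0.037],[0,0,0]]
    - [0.1,[0,0,0.05],[0,0,0]]
    - [0.1,[0,0,0.065],[0,0,0]]
    - [0.1,[0,0,0.08],[0,0,0]]
    - [0.1,[0,0,0.1],[0,0,0]]
    - [0.1,[0,0,0.12],[0,0,0]]
    - [0.1,[0,0,0.13],[0,0,0]]
    - [0.1,[0,0,0.13],[0,0,0]]

```text
time: 21.25
eef_pos: [0.5243, -0.2869, 0.3706]
ee_rot: [0.001, 0.065, 0.998, -0.0]
contact_force: [0.3, -0.8, -0.5]
width: 0.0383
```

Emit:
step_arm:
  series:
    - [0.1,[0,0,0],[0,0,0]]
    - [0.1,[0,0,0],[0,0,0]]
    - [0.1,[0,0,0],[0,0,0]]
    - [0.1,[0,0,0],[0,0,0]]
    - [0.1,[0,0,0],[0,0,0]]
    - [0.1,[0,0,0],[0,0,0]]
    - [0.1,[0,0,0],[0,0,0]]
    - [0.1,[0,0,0],[0,0,0]]
    - [0.1,[0,0,0],[0,0,0]]
    - [0.1,[0,0,0],[0,0,0]]

```text
time: 22.25
eef_pos: [0.5239, -0.2865, 0.3689]
ee_rot: [0.0, 0.065, 0.998, 0.0]
contact_force: [0.0, -0.3, -0.3]
width: 0.0384
```

```bash
python3 look.py 14 .524 -.287 .051 -7.4 side wrist; python3 -c "
from h import *
crop('pics/side14.png','pics/side14b.png',320,260,160,150,4.5)"
```

```text
22.35 [ 0.5239 -0.2865  0.3688] [-0.      0.0648  0.9979  0.    ] 0.0386 [-0.56  0.   -0.76] [-0.02  0.25  0.57  1.32 -0.13  1.6   1.97]
yaw -7.425331177886597
side crop 337 263 5
wrist crop 0 0 1.25
```

Emit:
step_arm:
  series:
    - [0.1,[0,0,0],[0,0,0]]
    - [0.1,[0,0,0],[0,0,0]]
    - [0.1,[0,0,0],[0,0,0]]

```text
time: 22.65
eef_pos: [0.5239, -0.2865, 0.3688]
ee_rot: [0.0, 0.065, 0.998, 0.0]
contact_force: [-0.1, 0.3, -0.4]
width: 0.0386
```

```bash
python3 cap.py 15 side wrist; python3 -c "
import cv2
for n in('side','wrist'):
  a=cv2.imread(f'pics/{n}14.png').astype(int);b=cv2.imread(f'pics/{n}15.png').astype(int)
  print(n,(abs(a-b).max(2)>25).sum())"
```

```text
22.75 [ 0.5239 -0.2865  0.3688] [-0.000e+00  6.480e-02  9.979e-01  1.000e-04] 0.0388 [-0.09 -0.44  0.68] [-0.02  0.25  0.57  1.32 -0.13  1.6   1.97]
side 5
wrist 4
```

View pics/side14b.png

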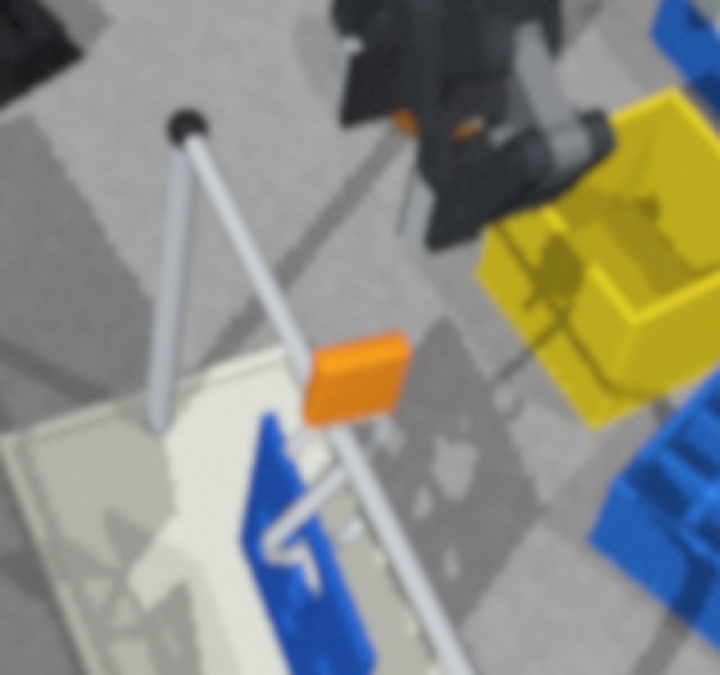

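View pics/wrist14a.png

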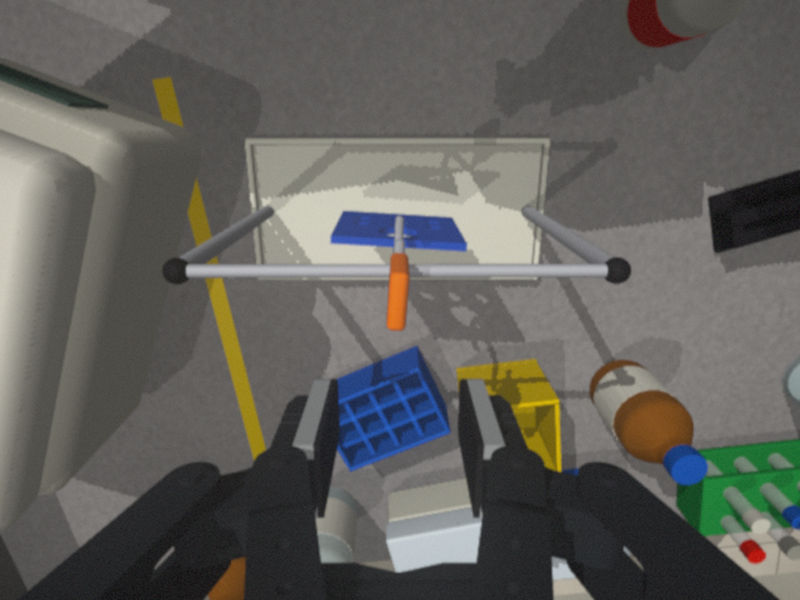

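Run:
```python
from ov import *
I=pickle.load(open('pics/15.pkl','rb'))['side']
k=5;x,y=330,285
im=cv2.imread('pics/side15.png');a0=cv2.resize(im[y:y+115,x:x+130],None,fx=k,fy=k,interpolation=cv2.INTER_CUBIC)
J=dict(I);J['fx']*=k;J['fy']*=k;J['cx']=(J['cx']-x+.5)*k-.5;J['cy']=(J['cy']-y+.5)*k-.5
rm=Z(-9)*R.from_euler('y',4,degrees=True)
c=np.array([.5221,-.2866,.2295]); h=c-rm.apply([0,0,.095])
hook(a0,J,h,rm)
hole=h+rm.apply([0,0,-.010]); plate(a0,J,hole-[0,0,.074],Z(-9))
cv2.imwrite('pics/f15.png',a0)
```

```text
(no output)
```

View pics/f15.png

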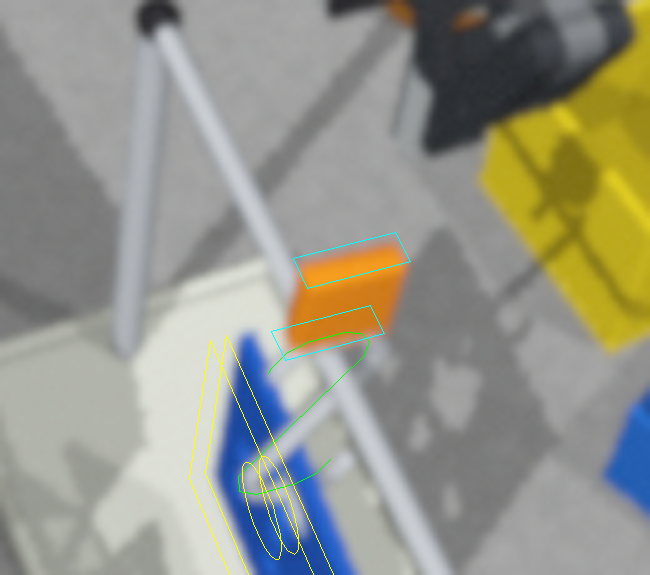

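Run:
```python
from ov import *
I=pickle.load(open('pics/15.pkl','rb'))['side']
k=5;x,y=330,285
im=cv2.imread('pics/side15.png')
J=dict(I);J['fx']*=k;J['fy']*=k;J['cx']=(J['cx']-x+.5)*k-.5;J['cy']=(J['cy']-y+.5)*k-.5
out=[]
for t,px,cx in((1,0,.002),(1,.004,.002)):
    a0=cv2.resize(im[y:y+115,x:x+130],None,fx=k,fy=k,interpolation=cv2.INTER_CUBIC)
    rm=Z(-9)*R.from_euler('y',t,degrees=True)
    c=np.array([.5221+cx,-.2866,.2285]); h=c-rm.apply([0,0,.095])
    hook(a0,J,h,rm); plate(a0,J,h+rm.apply([px,0,-.010])-[0,0,.074],Z(-9)); out.append(a0[200:,150:550])
cv2.imwrite('pics/f16.png',np.hstack(out))
```

```text
(no output)
```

View pics/f16.png

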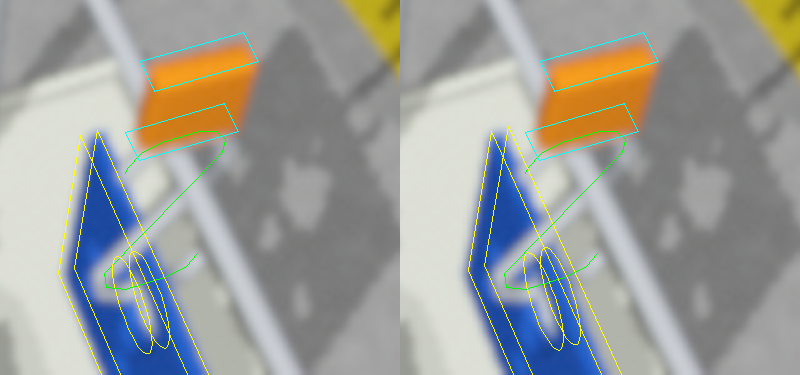

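```bash
python3 -c "
from plant import ctrl
print(ctrl.finish_job())"
```

```text
the job is handed in; nothing more can be done
None
```

The hook and the blue plate are hanging on the drying rail near mid-bar, and I handed the job in at about 22.8 s of the 61 s allowed. The hand-in gave no verdict.

I took the hook by its orange grip, passed its lower end through the plate's large hole and lifted the plate clear of its stand. I then carried it around the far side of the rail and lowered the upper bend onto the bar until it pressed with about 5.6 N. Then I let go and raised the gripper 130 mm.

**Last checks that agreed:**
- **At rest:** two picture pairs 0.4 s apart were practically identical (4 to 5 pixels changed).
- **Position:** the hook and plate outlines drawn on the side picture matched with a hook tilt of about 1° and the plate within a few mm of the hook's middle. The plate's lower edge is about 50 mm over the bench, clear of the tray.
- **Robot clear:** the force readings were only noise, so the robot was touching nothing.

**Disagreements and limits:**
- The wrist camera sat about 4–6 pixels (3–4 mm) off the positions from the side and top cameras. The offset was about the same for everything it saw, so I used the side and top positions.
- The hook and plate turned slightly about the vertical when released.
- I did not measure whether the other things on the bench had moved. Nothing looked displaced in the pictures.

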